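# Clamp the plug-in modules with a driven wedge and probe their pads

### The arm

A 6-joint arm with a two-finger parallel gripper is mounted at the origin on the work surface. World frame = base frame: x ahead of the robot, y to its left, z up, the work surface at z = 0. Lengths are in m, angles in rad, forces in N, time in s.
With the tool pointing down it reaches from about 0.225 to 0.725 m from the base axis. Payload 3.1 kg.
Tool frame: the origin (TCP) lies on the centre line of the jaws, within the pads' length; the fingertips stand 8 mm ahead of it and the grasp point (between the pads) lies 11 mm behind it; z points along the fingers, y is the line along which they close (so a half turn about z gives the same grasp; the last joint's range is limited). The gripper opens to 85 mm and grips with 20 to 120 N. Pads are 22 mm wide; open, the fingers measure 114 mm over their backs; the gripper's body (76 mm by 85 mm) begins 54 mm behind the grasp point. The pads swing forward as they close: fully open they stand 13 mm farther back than shut.
Start: joints at [1.093, 0.048, 0.099, 1.622, 0, 1.443], TCP at [0.18, 0.493, 0.239] pointing down, gripper open.
Joint ranges: [-2.91, 2.91], [-0.99, 1.94], [-1.21, 1.42], [-2.12, 2.29], [-1.49, 1.47], [-3.14, 3.14]. Speed limits (rad/s): [2.79, 2.79, 3.14, 3.14, 3.14, 3.14].

### API

Orientations are given as a unit quaternion [x, y, z, w].
In Python, from plant import state, camera, hand_in gives the robot as it stands. The module is installed in compiled form; this text tells all that it offers.
- The arm moves only by the tool play_rows, never from a script. Its argument "deltas" is text: rows parted by semicolons, each of 7 numbers parted by spaces: the shift along the tool's x, y, z in cm, then the turn, a rotation vector about the tool's x, y, z in degrees, then the opening, from -1 (shut) to 1 (fully open), so that 0 is half open. A call has exactly 10 rows; each row is the pose to reach, as a shift and turn from the pose commanded when the call began, along the tool's axes at that moment; what a row does not reach only later rows make up. A row lasts 1/12 s, in which the tool goes at most 41.7 mm and 7.16 degrees, less where a joint would pass 70% of its speed; a pose out of reach is approached as far as the arm can. A call with a gripper value outside its range is refused whole. The fingers move at their own pace and stop on an object; "squeeze" is the grip in N (left out, the last holds). Time passes only in rows, so rows that repeat a pose let the fingers close, or fill a call up. It gives the time, the measured TCP pose, the force, the opening and the grip force at its end, in the units of the state.
- state(): the state, without advancing time (a new reading comes with each control period).
- camera(name): name is "scene" or "top" or "wrist"; returns a dict with "frame" (384x512x3 uint8, blue, green, red), "z_map" (384x512 float32, m along the optical axis (not along the pixel's ray), 0 where there is no reading), "vfov" (degrees; the focal length in pixels is half the picture's height over the tangent of half this angle, whatever the lens; pixels are square), "cx", "cy" (the principal point, pixels), "eye" and "rotation" of the camera in the world. Camera axes: x right, y up, looking along -z (the intrinsics and any distortion apply to the point x, -y, -z); pixel columns grow to the right and rows downward; lengths in m; the calibration is good to about 2 mm. A picture is of the moment at which its call begins.
- hand_in(): hands the job in; it is judged then, once.
The state is a dict: "clock": time; "joint_positions": joint angles; "joint_vel": joint speeds; "tau": joint torques, N m; "position": TCP position; "orientation": TCP orientation; "contact_force": force on the tool from outside, world axes, zero at the start; "wrist_torque": the same for the moment, N m; "width": opening from 0.0 (shut) to 1.0 (fully open); "grip_force": force on a finger pad.
Only numpy, scipy, OpenCV 4.12 (cv2) and the standard library are available. Lean on these libraries where they do the work, as an engineer would, in place of code of your own. Each camera call takes 0.05 s, during which the arm holds its last target. There are 200 camera calls.

### The job

Stand all the loose plug-in modules on the bench upright in the channel of the clamping jig, then tap the orange wedge in with the held mallet, never pushing it by hand, until it will go no further and stays tight. Then lift the spring probe from its stand and gently touch its tip to the brass pad of each module in the order red, yellow, green, blue, white, passing over any colour that is missing. Leave the modules clamped, the mallet lying on its mat and the probe back in its stand, and do not disturb or knock over the meter, reel and jar.

Things in the scene. Friction and masses are not known exactly. Their poses are not given: they have to be found in the camera images.
- jig: fixed clamping jig: aluminium plate 122 x 248 mm, top 20 mm above the bench, with two dark steel bars along it (200 mm long, 16 mm wide, tops 42 mm above the bench) and a brass jaw between. Origin on the underside; z up, x across the jig (away from the robot), y along it. Plate x -77 to +45 mm, y -124 to +124. Back bar's clamping face at x = +24 mm, front rail's inner face at x = -55 mm
- channel (a point): middle of the floor of the channel for the modules, between back bar and open jaw, 20 mm above the bench, axes as the jig's. The floor is flat and open-topped, 44 mm wide (x +-22 mm) with the jaw open, 200 mm long (y +-100 mm). Yellow lines part five places, at y = -80, -40, 0, +40, +80 mm; any module in any place
- rail_end (a point): where the front rail's inner face ends on the +y side (mouth of the wedge gap), on the plate, axes as the jig's; the plate goes on 24 mm beyond it
- jaw (a joint): brass sliding jaw (top 41 mm above the bench): 0 = open, grows in metres as it moves in the jig's +x towards the modules (at most 0.014). Its clamping face is at jig x = -20 mm + this value. It moves easily when the wedge pushes its sloping side; stops on the modules at about 0.008
- wedge_head (a point): middle of the struck end (39 mm wide, 26 mm high) of the loose orange wedge: 120 g, 180 mm long, tapering to 9 mm. It lies flat on the plate between rail and jaw, loosely started, thick end out on the jig's +y side (this frame's +y points out of the struck end). Driven along the jig's -y some 50 to 75 mm, ending 25 to 40 mm out of rail_end; the last taps, 15 to 25 N, hardly move it; friction holds it
- red_centre (a point): centre of the plug-in module with the red top (it may be absent): an upright block 36 mm (its x) by 30 mm (its y) by 52 mm high, black below, 70 g; z up. It may stand either way round in the channel, its 36 mm lying across the channel (along the jig's x)
- red_pad (a point): middle of the brass test pad (12 mm across) on the top face of the red module, 8 mm towards the module's +x from its middle
- yellow_centre (a point): centre of the plug-in module with the yellow top (it may be absent): an upright block 36 mm (its x) by 30 mm (its y) by 52 mm high, black below, 70 g; z up. It may stand either way round in the channel, its 36 mm lying across the channel (along the jig's x)
- yellow_pad (a point): middle of the brass test pad (12 mm across) on the top face of the yellow module, 8 mm towards the module's +x from its middle
- green_centre (a point): centre of the plug-in module with the green top (it may be absent): an upright block 36 mm (its x) by 30 mm (its y) by 52 mm high, black below, 70 g; z up. It may stand either way round in the channel, its 36 mm lying across the channel (along the jig's x)
- green_pad (a point): middle of the brass test pad (12 mm across) on the top face of the green module, 8 mm towards the module's +x from its middle
- blue_centre (a point): centre of the plug-in module with the blue top (it may be absent): an upright block 36 mm (its x) by 30 mm (its y) by 52 mm high, black below, 70 g; z up. It may stand either way round in the channel, its 36 mm lying across the channel (along the jig's x)
- blue_pad (a point): middle of the brass test pad (12 mm across) on the top face of the blue module, 8 mm towards the module's +x from its middle
- white_centre (a point): centre of the plug-in module with the white top (it may be absent): an upright block 36 mm (its x) by 30 mm (its y) by 52 mm high, black below, 70 g; z up. It may stand either way round in the channel, its 36 mm lying across the channel (along the jig's x)
- white_pad (a point): middle of the brass test pad (12 mm across) on the top face of the white module, 8 mm towards the module's +x from its middle
- mallet_grip (a point): grip point of the mallet, near its centre of mass, on the axis of the wooden handle (16 mm wide, 24 mm high), 18 mm above the underside. x points along the handle towards the head, z up as it lies. The mallet is 165 mm long, 220 g: head centre 55 mm along +x, head 36 mm square and 74 mm long along y with a red striking face 37 mm to either side of the handle axis; the bare handle runs from x = -90 to +37 mm, with a square butt 36 mm high from -110 to -90
- mat: fixed black rubber mat where the mallet lives, 200 mm (its x) by 130 mm (its y), 3 mm thick; origin at the middle of its underside
- probe_grip (a point): middle of the red handle (22 mm round, 64 mm long) of the spring probe, which stands upright in its stand, tip down: the tip is 110 mm below this point, along the probe's -z. A black collar 30 mm across, 32 to 38 mm below this point, rests on the stand; below it a 14 mm barrel, then a thin brass pin
- probe_tip (a point): point of the probe's sprung brass pin, 5 mm across; it yields up to 8 mm with about 0.4 to 3.2 N
- stand_hole (a point): middle of the mouth of the fixed black probe stand (60 mm square block, 80 mm high, on a thin 80 mm square foot), with a 20 mm square hole right through, its rim slightly chamfered; 80 mm above the bench
- meter: orange hand multimeter 150 x 78 x 36 mm lying on the bench; leave it alone; origin under its middle
- reel: blue solder reel 60 mm across, 40 mm high; leave it alone; origin under its middle
- flux: small amber flux jar 40 mm across, 55 mm high; leave it alone; origin under its middle
Mind the look-alikes: they are no part of the job. Leave any purple look-alike of the part that bears yellow_centre alone.

How it is judged:
By the outcome, as a careful person would: the job done as asked, in the order asked, and still so for the second after the job is handed in, with the robot touching nothing.
Of mod_red, mod_yellow, mod_green, mod_blue, mod_white only 3 to 5 are there at a start; the rules pass over those that are not, and their reading is None.
At some moment in a run one of mallet may be knocked a few centimetres aside while the robot is not near it.
It also fails if it takes over 210 s, if anything falls off the work surface, if the arm or the gripper's body presses on something with over 40 N, if the wrist force passes 120 N, or if a joint passes its speed limit or range.

## Working session

There is one attempt and no reset: what is moved stays moved. The work goes in short steps, Python scripts to look and compute and a tool call to move; the robot and the scene stay as the last step left them, time stands still between calls to the robot, and variables do not carry over. Pictures are saved under pics/ and viewed, at most 14 in all, crops included, and the job is handed in when it is done.

Besides the shell and the picture viewer there is one more tool, called after "Emit:" as a command line: name --argument value ..., lists and objects as JSON in quotes. play_rows: Moves the arm, as the interface text tells. Its arguments: {"type":"object","properties":{"deltas":{"type":"string"},"squeeze":{"type":"number"}},"required":["deltas"]}

```bash
mkdir -p pics
cat > h.py <<'E'
import numpy as np, cv2
from scipy.spatial.transform import Rotation as R
from plant import state, camera, hand_in
def pts(c):
    z=c["z_map"]; h,w=z.shape; f=h/2/np.tan(np.radians(c["vfov"])/2)
    u,v=np.meshgrid(np.arange(w),np.arange(h))
    p=np.stack([(u-c["cx"])/f*z,-(v-c["cy"])/f*z,-z],-1)
    return p@rot(c).T+np.array(c["eye"])
def rot(c):
    r=np.array(c["rotation"]); return r if r.shape==(3,3) else R.from_quat(r).as_matrix()
E
python3 - <<'E'
from h import *
for n in("scene","top","wrist"):
    c=camera(n); cv2.imwrite(f"pics/{n}0.png",c["frame"])
    print(n,{k:v for k,v in c.items() if k not in("frame","z_map")})
    np.save(f"{n}0.npy",pts(c))
print(state())
E
```

```text
scene {'vfov': 45.76790953411437, 'cx': 253.8554852303799, 'cy': 185.83649886590484, 'eye': array([ 1.51445949, -0.35877824,  0.70851827]), 'rotation': array([0.40064946, 0.29036097, 0.50938034, 0.70406121])}
top {'vfov': 46.02581822077369, 'cx': 257.8791707712769, 'cy': 185.62413146140833, 'eye': array([ 0.46287229, -0.04977975,  1.32594203]), 'rotation': array([ 0.03469425, -0.02664395, -0.7028452 ,  0.7099965 ])}
wrist {'vfov': 59.13604493742603, 'cx': 256.77587321281214, 'cy': 193.12311117984837, 'eye': array([0.10034213, 0.52212472, 0.37312134]), 'rotation': array([-0.13495535, -0.09319961,  0.56574802,  0.80810275])}
{'clock': 0.15, 'joint_positions': array([ 1.09318803e+00,  4.86013653e-02,  9.79587664e-02,  1.62199250e+00,
       -1.14007373e-05,  1.44302055e+00]), 'joint_vel': array([ 1.70768562e-05, -2.68491822e-03,  3.70304442e-03, -4.83570522e-04,
        1.44183557e-03, -7.78395409e-05]), 'tau': array([ 1.32508634e-03, -3.39258385e+01,  3.20424414e+01,  1.53548870e-02,
       -1.68618667e-04,  1.33004869e-05]), 'position': array([0.17973055, 0.49279116, 0.23837578]), 'orientation': array([ 1.74025597e-01,  9.84740700e-01, -8.79286760e-04, -2.68619152e-04]), 'contact_force': array([ 0.30462051,  0.31671146, -0.95170648]), 'wrist_torque': array([-0.01064425, -0.03154391, -0.0486254 ]), 'grip_force': 0.0, 'width': 1.0021202872448398}
```

View pics/top0.png

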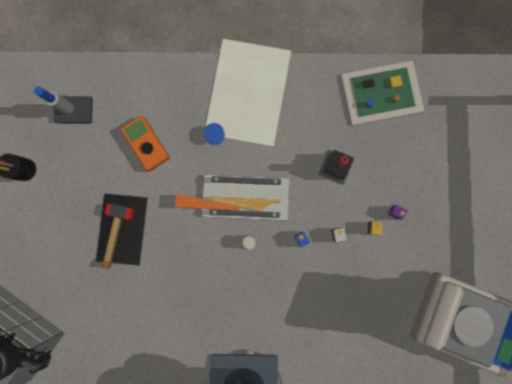

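View pics/scene0.png

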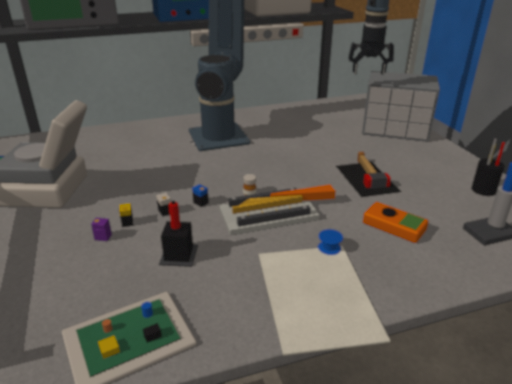

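The top picture shows these:
- **Modules:** blue (302,239), white (340,235) and yellow (376,228).
- **Jig:** (246,198), with the wedge's thick end at (178,202).
- **Tools:** mallet (117,230), probe in its stand (340,165).
- **Leave alone:** meter (145,143), reel (214,133), jar (249,243).

Look-alikes are the purple block (399,212), and the yellow, blue and red bits on the framed board (396,82), (370,103) and (397,98). The loose upright blocks in front of the robot are the modules. No red or green ones are visible.

Run:
```python
from h import *
P=np.load("top0.npy"); im=cv2.imread("pics/top0.png"); hsv=cv2.cvtColor(im,cv2.COLOR_BGR2HSV)
for u,v in[(60,300),(300,300),(450,200),(180,300)]: print("bench",P[v,u].round(3))
def rep(n,u,v,r,zmin,zmax):
    m=np.zeros(P.shape[:2],bool); m[v-r:v+r+1,u-r:u+r+1]=1
    m&=(P[...,2]>zmin)&(P[...,2]<zmax); q=P[m]
    (cx,cy),(w,h),a=cv2.minAreaRect((q[:,:2]*1000).astype(np.float32))
    print(n,len(q),q.mean(0).round(4),"rect",round(cx),round(cy),round(w),round(h),round(a,1),"z",np.percentile(q[:,2],[5,50,95]).round(3))
rep("blue",302,239,11,.04,.07);rep("white",340,235,11,.04,.07);rep("yellow",376,228,11,.04,.07);rep("purple",399,212,11,.04,.07)
rep("flux",249,243,11,.04,.07);rep("reel",214,133,14,.03,.06)
rep("stand",338,167,20,.06,.09);rep("probe",343,161,20,.1,.3);rep("jigplate",246,198,48,.015,.025);rep("jigall",246,198,48,.03,.06)
rep("mallet",117,235,38,.01,.06);rep("meter",145,143,30,.02,.05)
for (u,v) in[(90,30),(178,202),(250,181),(250,215),(180,202),(185,203)]: print(u,v,P[v,u].round(4))
# jig bars colour dark
m=(hsv[...,2]<75)&(P[...,2]>.03)&(P[...,2]<.055)
n,l,s,c=cv2.connectedComponentsWithStats(m.astype(np.uint8))
for i in range(1,n):
    if s[i,4]>40:
        q=P[l==i]; print("dark",s[i],cv2.minAreaRect((q[:,:2]*1000).astype(np.float32)))
m=(hsv[...,0]<14)&(hsv[...,1]>180)&(P[...,2]>.03)&(P[...,2]<.06)
n,l,s,c=cv2.connectedComponentsWithStats(m.astype(np.uint8))
for i in range(1,n):
    if s[i,4]>20:
        q=P[l==i]; print("orange",s[i],cv2.minAreaRect((q[:,:2]*1000).astype(np.float32)),np.median(q[:,2]))
```

```text
bench [0.24  0.535 0.001]
bench [ 0.248 -0.159 -0.005]
bench [ 0.542 -0.598 -0.004]
bench [0.245 0.187 0.002]
blue 137 [ 0.4248 -0.1591  0.0512] rect 425 -159 35 29 29.9 z [0.047 0.051 0.056]
white 143 [ 0.4385 -0.2633  0.0509] rect 439 -264 35 31 11.6 z [0.047 0.051 0.055]
yellow 144 [ 0.4587 -0.3663  0.0507] rect 459 -367 30 35 86.2 z [0.044 0.051 0.056]
purple 145 [ 0.5044 -0.4303  0.0508] rect 504 -432 37 29 64.0 z [0.045 0.051 0.055]
flux 132 [ 0.4151 -0.0099  0.0539] rect 415 -9 33 34 0.9 z [0.049 0.054 0.058]
reel 326 [0.728  0.0962 0.0392] rect 728 97 58 57 89.8 z [0.035 0.039 0.044]
stand 410 [ 0.634  -0.2579  0.0788] rect 637 -261 61 62 67.8 z [0.071 0.079 0.085]
probe 82 [ 0.6344 -0.2583  0.1407] rect 636 -261 20 22 3.1 z [0.108 0.148 0.155]
jigplate 1879 [ 0.5471 -0.0067  0.0196] rect 504 5 248 200 88.2 z [0.016 0.02  0.024]
jigall 1714 [0.5264 0.0145 0.0423] rect 501 -2 277 195 88.1 z [0.036 0.042 0.053]
mallet 750 [0.4482 0.3744 0.0327] rect 429 359 94 184 89.3 z [0.016 0.034 0.041]
meter 1383 [0.6965 0.2973 0.0357] rect 698 299 152 79 34.2 z [0.03  0.036 0.042]
90 30 [
[... 846 characters left out ...]
5.361778259277344, 2.8316497802734375), (34.33183288574219, 107.9284896850586), 1.942000389099121)
orange [122 117  46  53 717] ((697.2630004882812, 296.6691589355469), (147.30181884765625, 73.02369689941406), 33.714385986328125) 0.035251274485574635
orange [177 196  50  12 264] ((521.2767333984375, 125.70883178710938), (141.88638305664062, 27.272287368774414), 82.30767059326172) 0.045372092185587354
orange [105 204   5  11  30] ((503.50384521484375, 396.36083984375), (9.549653053283691, 29.272567749023438), 73.53397369384766) 0.03724878088273853
orange [126 209   6  10  37] ((491.5809631347656, 335.407470703125), (9.41697883605957, 27.08974838256836), 78.97953796386719) 0.037027372800404024
```

View pics/wrist0.png

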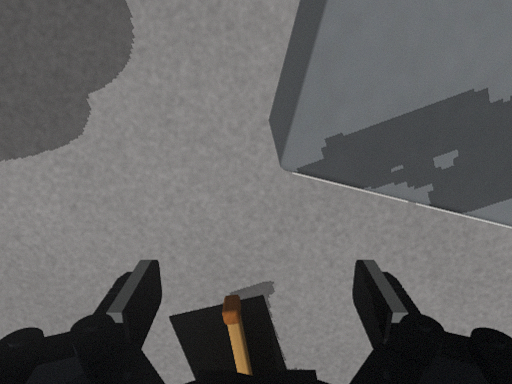

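The wrist view shows only the mallet handle on its mat, near (235,320). Next I square up the tool and look at the modules and jig from closer.

```bash
cat >> h.py <<'E'
def go(p,yaw=0,s=None):
    s=s or state(); R0=R.from_quat(s["orientation"])
    Rt=R.from_euler("z",yaw,degrees=True)*R.from_matrix(np.diag([-1,1,-1.]))
    d=R0.inv().apply(np.array(p)-s["position"])*100; r=(R0.inv()*Rt).as_rotvec(degrees=True)
    print("delta",d.round(2),r.round(2))
E
python3 -c "
from h import *
go([.40,-.18,.25])"
```

```text
delta [-43.75 -55.66  -1.07] [ -0.1   -0.03 -20.04]
```

Emit:
play_rows --deltas "-22 -28 -0.5 0 0 0 1;-22 -28 -0.5 0 0 0 1;-22 -28 -0.5 0 0 0 1;-22 -28 -0.5 0 0 0 1;-22 -28 -0.5 0 0 0 1;-22 -28 -0.5 0 0 0 1;-22 -28 -0.5 0 0 0 1;-22 -28 -0.5 0 0 0 1;-22 -28 -0.5 0 0 0 1;-22 -28 -0.5 0 0 0 1"

```text
clock: 0.98
position: [0.2916, 0.1513, 0.2442]
orientation: [0.178, 0.984, -0.001, 0.001]
contact_force: [-0.5, 0.9, -0.2]
width: 0.998
grip_force: 0.0
```

Emit:
play_rows --deltas "-21.7 -27.7 -0.5 0 0 -20 1;-21.7 -27.7 -0.5 0 0 -20 1;-21.7 -27.7 -0.5 0 0 -20 1;-21.7 -27.7 -0.5 0 0 -20 1;-21.7 -27.7 -0.5 0 0 -20 1;-21.7 -27.7 -0.5 0 0 -20 1;-21.7 -27.7 -0.5 0 0 -20 1;-21.7 -27.7 -0.5 0 0 -20 1;-21.7 -27.7 -0.5 0 0 -20 1;-21.7 -27.7 -0.5 0 0 -20 1"

```text
clock: 1.82
position: [0.4009, -0.1837, 0.2481]
orientation: [0.002, 1.0, -0.001, -0.0]
contact_force: [-0.3, 0.6, 0.5]
width: 1.002
grip_force: 0.0
```

Run:
```python
from h import *
c=camera("wrist"); cv2.imwrite("pics/w1.png",c["frame"]); np.save("w1.npy",pts(c)); s=state(); print(s["position"],s["orientation"],s["clock"]); go([.45,.08,.30])
```

```text
[ 0.40098754 -0.18390317  0.24790099] [ 2.47637467e-03  9.99996696e-01 -5.92916399e-04 -3.52246887e-04] 1.8667
delta [-4.77 26.41 -5.24] [-0.07 -0.04 -0.28]
```

View pics/w1.png

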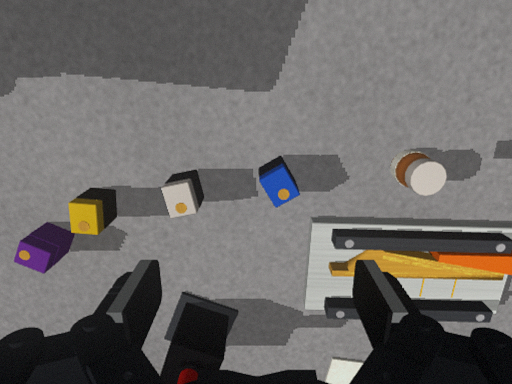

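The wrist view (right = +y, down = +x) shows blue (279,185), white (181,197) and yellow (88,215) upright, with their pads toward +x. Purple is at (42,248), the jig on the right and the stand at (195,345). Now I measure the modules and go over the jig.

Run:
```python
from h import *
P=np.load("w1.npy"); im=cv2.imread("pics/w1.png"); hsv=cv2.cvtColor(im,cv2.COLOR_BGR2HSV)
for n,u,v in(("blue",279,185),("white",181,197),("yellow",87,215)):
    r=26; m=np.zeros(P.shape[:2],bool); m[v-r:v+r+1,u-r:u+r+1]=1
    m&=(P[...,2]>.045)&(P[...,2]<.06); q=P[m]
    b=cv2.minAreaRect((q[:,:2]*1000).astype(np.float32))
    pm=m&(hsv[...,0]>10)&(hsv[...,0]<22)&(hsv[...,1]>100); 
    pad=P[pm].mean(0); d=pad[:2]-np.array(b[0])/1000
    print(n,m.sum(),np.round(b[0],1),np.round(b[1],1),round(b[2],1),"z",np.median(q[:,2]).round(4),"pad",pm.sum(),pad.round(4),"dir",round(np.degrees(np.arctan2(d[1],d[0])),1),np.linalg.norm(d).round(4))
```

```text
blue 985 [ 423.6 -160.6] [35.9 29.8] 29.8 z 0.0523 pad 91 [ 0.43   -0.1562  0.0531] dir 34.4 0.0077
white 979 [ 437.3 -264.9] [35.5 29.8] 11.9 z 0.0522 pad 93 [ 0.4449 -0.2633  0.053 ] dir 11.6 0.0078
yellow 985 [ 457.8 -368. ] [30.5 35.8] 84.9 z 0.0522 pad 101 [ 0.4637 -0.3676  0.0522] dir 3.6 0.006
```

Emit:
play_rows --deltas "-4.8 26.4 -5 0 0 0 1;-4.8 26.4 -5 0 0 0 1;-4.8 26.4 -5 0 0 0 1;-4.8 26.4 -5 0 0 0 1;-4.8 26.4 -5 0 0 0 1;-4.8 26.4 -5 0 0 0 1;-4.8 26.4 -5 0 0 0 1;-4.8 26.4 -5 0 0 0 1;-4.8 26.4 -5 0 0 0 1;-4.8 26.4 -5 0 0 0 1"

```text
clock: 2.7
position: [0.4471, 0.0848, 0.299]
orientation: [-0.0, 1.0, -0.0, -0.001]
contact_force: [0.1, -0.4, 0.1]
width: 1.001
grip_force: 0.0
```

Run:
```python
from h import *
c=camera("wrist"); cv2.imwrite("pics/w2.png",c["frame"]); np.save("w2.npy",pts(c)); s=state(); print(s["position"],s["orientation"],s["clock"])
```

```text
[0.44714337 0.08414089 0.29892599] [ 2.82203946e-04  9.99999795e-01 -1.36507204e-04 -5.58443240e-04] 2.75
```

View pics/w2.png

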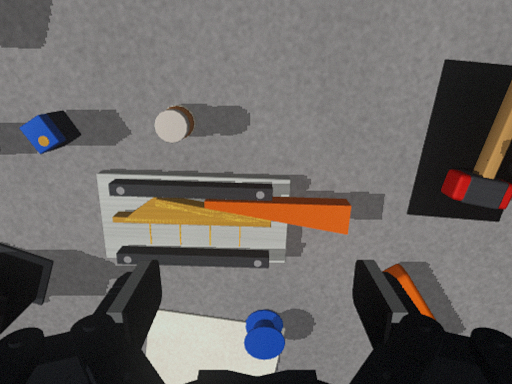

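This view shows:
- **Jig:** front rail (108-272,190), back bar (118-270,257), yellow lines at u=151, 181, 210 and 240.
- **Wedge:** its head is at (349,215).
- **Nearby:** jar (174,125), reel (264,335).

Run:
```python
from h import *
P=np.load("w2.npy"); im=cv2.imread("pics/w2.png"); hsv=cv2.cvtColor(im,cv2.COLOR_BGR2HSV)
def rect(n,m,k=50):
    nn,l,s,c=cv2.connectedComponentsWithStats(m.astype(np.uint8))
    for i in range(1,nn):
        if s[i,4]>k:
            q=P[l==i]; b=cv2.minAreaRect((q[:,:2]*1000).astype(np.float32))
            print(n,s[i],np.round(b[0],1),np.round(b[1],1),round(b[2],2),"z",np.median(q[:,2]).round(4)); 
roi=np.zeros(P.shape[:2],bool); roi[160:275,90:380]=1
z=P[...,2]
rect("bars",roi&(hsv[...,2]<110)&(hsv[...,1]<110)&(z>.036)&(z<.05))
rect("plate",roi&(z>.014)&(z<.06)&(P[...,1]<.14)&~((hsv[...,0]<14)&(hsv[...,1]>150)))
o=roi&(hsv[...,0]<14)&(hsv[...,1]>180)&(z>.038)&(z<.054); rect("wedge",o)
q=P[o]; e=q[q[:,1]>q[:,1].max()-.006]; print("head",e.min(0),e.max(0))
rect("jaw",roi&(hsv[...,0]>14)&(hsv[...,0]<24)&(hsv[...,1]>150)&(z>.035)&(z<.05))
ln=roi&(hsv[...,0]>18)&(hsv[...,0]<30)&(hsv[...,1]>60)&(z<.03)&(z>.01); rect("lines",ln,5)
```

```text
bars [ 109  182  164   19 2063] [496.    4.3] [199.   18.2] 88.13 z 0.0422
bars [ 116  251  153   18 1744] [589.9   1.2] [198.7  17.3] 88.32 z 0.0421
plate [   96   173   195    96 15242] [541.9   3. ] [248.9 122.6] 88.21 z 0.0266
wedge [ 204  200  147   34 2816] [526.5 110.3] [180.3  37.8] 88.09 z 0.0463
head [0.51054976 0.19468731 0.03816258] [0.5483949  0.20063216 0.04864433]
jaw [ 113  197  158   30 2313] [520.8   3.9] [197.8  36.4] 88.03 z 0.0413
lines [144 199   8   6   9] [513.1 -54.9] [ 0.3 11.3] 34.2 z 0.0254
lines [173 198  10   3  12] [509.2 -15.5] [11.6  0.9] 77.19 z 0.0285
lines [184 199   7   3   9] [511.5  -3.7] [7.6 0.8] 77.35 z 0.0236
lines [197 201   4   3   6] [514.2   9.8] [3.5 0.5] 78.88 z 0.0225
lines [149 224   3  20  38] [561.1 -58.3] [28.3  3. ] 0.32 z 0.0207
lines [179 225   3  20  33] [562.6 -18.4] [ 2.3 27.8] 88.43 z 0.0209
lines [209 226   2  20  40] [564.3  21.7] [ 1.7 28.7] 87.84 z 0.0206
lines [239 227   2  20  30] [565.2  62.1] [ 1.4 29. ] 89.06 z 0.0207
```

Jig origin is (0.558, 0.0023) with yaw -1.8°. Bars, plate and wedge all match the given sizes. I fetch yellow first.

Emit:
play_rows --deltas "-1.1 -38 10 0 0 0 0.3;-1.1 -38 10 0 0 0 0.3;-1.1 -38 10 0 0 0 0.3;-1.1 -38 10 0 0 0 0.3;-1.1 -38 10 0 0 0 0.3;-1.1 -38 10 0 0 0 0.3;-1.1 -38 10 0 0 0 0.3;-1.1 -38 10 0 0 0 0.3;-1.1 -38 10 0 0 0 0.3;-1.1 -38 10 0 0 0 0.3"

```text
clock: 3.58
position: [0.4559, -0.3011, 0.1966]
orientation: [0.004, 1.0, -0.0, -0.001]
contact_force: [0.5, 0.2, -0.1]
width: 0.65
grip_force: 0.0
```

Emit:
play_rows --deltas "0 -7.2 6 0 0 5.1 0.3;0 -7.2 6 0 0 5.1 0.3;0 -7.2 6 0 0 5.1 0.3;0 -7.2 6 0 0 5.1 0.3;0 -7.2 6 0 0 5.1 0.3;0 -7.2 6 0 0 5.1 0.3;0 -7.2 6 0 0 5.1 0.3;0 -7.2 6 0 0 5.1 0.3;0 -7.2 6 0 0 5.1 0.3;0 -7.2 6 0 0 5.1 0.3"

```text
clock: 4.42
position: [0.4591, -0.3675, 0.1404]
orientation: [0.044, 0.999, -0.001, 0.001]
contact_force: [0.6, -0.1, 0.5]
width: 0.658
grip_force: 0.0
```

Run:
```python
from h import *
c=camera("wrist"); cv2.imwrite("pics/w3.png",c["frame"][120:,:400])
print(state()["position"],state()["clock"]); go([.4578,-.368,.029],-5.1)
```

```text
[ 0.45890685 -0.36752162  0.14008669] 4.4667
delta [ 0.12 -0.05 11.11] [-0.04  0.05  0.01]
```

View pics/w3.png

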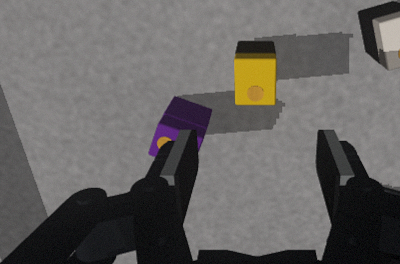

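Confirmed: yellow is at crop (255,73), centred between the fingers, and purple at (180,125) is clear of them. I go down, grip and lift.

Emit:
play_rows --deltas "0.1 0 3 0 0 0 0.3;0.1 0 6 0 0 0 0.3;0.1 0 8.5 0 0 0 0.3;0.1 0 10.5 0 0 0 0.3;0.1 0 11.1 0 0 0 0.3;0.1 0 11.1 0 0 0 0.3;0.1 0 11.1 0 0 0 -0.6;0.1 0 11.1 0 0 0 -0.6;0.1 0 11.1 0 0 0 -0.6;0.1 0 11.1 0 0 0 -0.6" --squeeze 40

```text
clock: 5.3
position: [0.4588, -0.3691, 0.0307]
orientation: [0.045, 0.999, -0.001, 0.002]
contact_force: [-0.4, 0.2, 2.9]
width: 0.347
grip_force: 40.0
```

Emit:
play_rows --deltas "0 0 0 0 0 0 -0.6;0 0 0 0 0 0 -0.6;0 0 0 0 0 0 -0.6;0 0 -2 0 0 0 -0.6;0 0 -5 0 0 0 -0.6;0 0 -9 0 0 0 -0.6;0 0 -10 0 0 0 -0.6;0 0 -10 0 0 0 -0.6;0 0 -10 0 0 0 -0.6;0 0 -10 0 0 0 -0.6"

```text
clock: 6.13
position: [0.4565, -0.3669, 0.1261]
orientation: [0.045, 0.999, 0.001, -0.001]
contact_force: [0.7, 1.3, -0.8]
width: 0.346
grip_force: 39.6
```

Run:
```python
from h import *
print(state()["position"],state()["clock"]); go([.5585,-.0778,.129],-1.8)
```

```text
[ 0.45651193 -0.36688766  0.12608433] 6.1333
delta [-7.56 29.71 -0.24] [ 0.14 -0.16 -3.34]
```

Emit:
play_rows --deltas "-7.6 29.7 -0.2 0 0 -3.3 -0.6;-7.6 29.7 -0.2 0 0 -3.3 -0.6;-7.6 29.7 -0.2 0 0 -3.3 -0.6;-7.6 29.7 -0.2 0 0 -3.3 -0.6;-7.6 29.7 -0.2 0 0 -3.3 -0.6;-7.6 29.7 -0.2 0 0 -3.3 -0.6;-7.6 29.7 -0.2 0 0 -3.3 -0.6;-7.6 29.7 -0.2 0 0 -3.3 -0.6;-7.6 29.7 -0.2 0 0 -3.3 -0.6;-7.6 29.7 -0.2 0 0 -3.3 -0.6"

```text
clock: 6.97
position: [0.5583, -0.0776, 0.1275]
orientation: [0.015, 1.0, 0.0, -0.002]
contact_force: [0.5, 0.0, -1.2]
width: 0.344
grip_force: 39.9
```

Run:
```python
from h import *
c=camera("wrist");P=pts(c); hsv=cv2.cvtColor(c["frame"],cv2.COLOR_BGR2HSV)
cv2.imwrite("pics/w4.png",c["frame"])
s=state();print(s["position"],R.from_quat(s["orientation"]).as_matrix().round(3).tolist()); go([.5585,-.0778,.050],-1.8)
```

```text
[ 0.55832231 -0.07869794  0.12797542] [[-0.999, 0.032, -0.004], [0.032, 1.0, 0.0], [0.004, 0.0, -1.0]]
delta [-0.05  0.09  7.8 ] [ 0.   -0.24 -0.01]
```

View pics/w4.png

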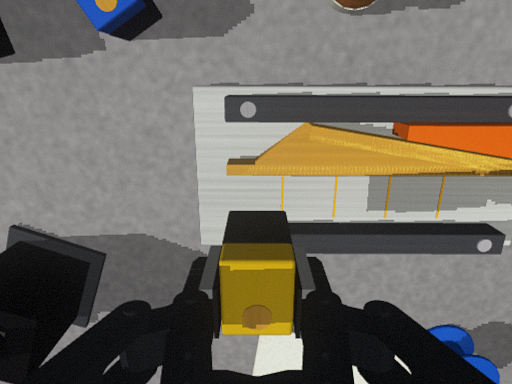

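Yellow is held upright and square, at (257,270), over the left place of the channel. I lower and release it.

Emit:
play_rows --deltas "0 0 2 0 0 0 -0.6;0 0 4 0 0 0 -0.6;0 0 5.5 0 0 0 -0.6;0 0 6.5 0 0 0 -0.6;0 0 7.2 0 0 0 -0.6;0 0 7.6 0 0 0 -0.6;0 0 7.8 0 0 0 -0.6;0 0 7.9 0 0 0 -0.6;0 0 7.9 0 0 0 -0.6;0 0 7.9 0 0 0 -0.6"

```text
clock: 7.85
position: [0.5605, -0.079, 0.0523]
orientation: [0.016, 1.0, -0.0, 0.001]
contact_force: [-0.2, 0.1, 0.1]
width: 0.343
grip_force: 39.9
```

Emit:
play_rows --deltas "0 0 0 0 0 0 0.1;0 0 0 0 0 0 0.1;0 0 0 0 0 0 0.1;0 0 0 0 0 0 0.1;0 0 -1 0 0 0 0.1;0 0 -3 0 0 0 0.1;0 0 -6 0 0 0 0.2;0 0 -9 0 0 0 0.2;0 0 -10 0 0 0 0.2;0 0 -10 0 0 0 0.2"

```text
clock: 8.68
position: [0.5626, -0.0795, 0.1566]
orientation: [0.016, 1.0, -0.001, 0.004]
contact_force: [-0.8, -0.7, 0.8]
width: 0.602
grip_force: 0.0
```

Run:
```python
from h import *
print(state()["position"],state()["clock"]); go([.4373,-.2649,.12],11.9)
```

```text
[ 0.56258089 -0.07950048  0.15655943] 8.6833
delta [ 11.96 -18.92   3.59] [ -0.18   0.49 -13.74]
```

Emit:
play_rows --deltas "12 -18.9 3.6 0 0 -13.7 0.3;12 -18.9 3.6 0 0 -13.7 0.3;12 -18.9 3.6 0 0 -13.7 0.3;12 -18.9 3.6 0 0 -13.7 0.3;12 -18.9 3.6 0 0 -13.7 0.3;12 -18.9 3.6 0 0 -13.7 0.3;12 -18.9 3.6 0 0 -13.7 0.3;12 -18.9 3.6 0 0 -13.7 0.3;12 -18.9 3.6 0 0 -13.7 0.3;12 -18.9 3.6 0 0 -13.7 0.3"

```text
clock: 9.52
position: [0.4342, -0.2628, 0.1149]
orientation: [-0.104, 0.995, 0.0, -0.0]
contact_force: [0.0, 1.2, 0.6]
width: 0.65
grip_force: 0.0
```

Run:
```python
from h import *
c=camera("top")
print(state()["position"],state()["clock"]); go([.4373,-.2649,.029],11.9)
```

```text
[ 0.43441833 -0.26282714  0.11519515] 9.5667
delta [-0.24 -0.27  8.62] [0.02 0.01 0.07]
```

Emit:
play_rows --deltas "-0.25 -0.25 3 0 0 0 0.3;-0.25 -0.25 6 0 0 0 0.3;-0.25 -0.25 7.5 0 0 0 0.3;-0.25 -0.25 8.5 0 0 0 0.3;-0.25 -0.25 8.5 0 0 0 0.3;-0.25 -0.25 8.5 0 0 0 0.3;-0.25 -0.25 8.5 0 0 0 -0.6;-0.25 -0.25 8.5 0 0 0 -0.6;-0.25 -0.25 8.5 0 0 0 -0.6;-0.25 -0.25 8.5 0 0 0 -0.6"

```text
clock: 10.4
position: [0.4382, -0.2668, 0.0324]
orientation: [-0.103, 0.995, -0.001, 0.002]
contact_force: [0.4, -0.9, 4.7]
width: 0.341
grip_force: 41.0
```

Emit:
play_rows --deltas "0 0 0 0 0 0 -0.6;0 0 0 0 0 0 -0.6;0 0 0 0 0 0 -0.6;0 0 -2 0 0 0 -0.6;0 0 -5 0 0 0 -0.6;0 0 -9 0 0 0 -0.6;0 0 -10 0 0 0 -0.6;0 0 -10 0 0 0 -0.6;0 0 -10 0 0 0 -0.6;0 0 -10 0 0 0 -0.6"

```text
clock: 11.23
position: [0.4357, -0.265, 0.1283]
orientation: [-0.103, 0.995, 0.001, -0.001]
contact_force: [-0.2, 0.5, -0.8]
width: 0.346
grip_force: 40.5
```

Run:
```python
from h import *
c=camera("top")
print(state()["position"],state()["clock"]); go([.561,.0022,.129],-1.8)
```

```text
[ 0.43537505 -0.26477693  0.12777133] 11.2833
delta [-17.78  23.55  -0.09] [ 0.18 -0.19 13.65]
```

Emit:
play_rows --deltas "-17.8 23.5 -0.1 0 0 13.6 -0.6;-17.8 23.5 -0.1 0 0 13.6 -0.6;-17.8 23.5 -0.1 0 0 13.6 -0.6;-17.8 23.5 -0.1 0 0 13.6 -0.6;-17.8 23.5 -0.1 0 0 13.6 -0.6;-17.8 23.5 -0.1 0 0 13.6 -0.6;-17.8 23.5 -0.1 0 0 13.6 -0.6;-17.8 23.5 -0.1 0 0 13.6 -0.6;-17.8 23.5 -0.1 0 0 13.6 -0.6;-17.8 23.5 -0.1 0 0 13.6 -0.6"

```text
clock: 12.12
position: [0.5613, 0.0012, 0.1292]
orientation: [0.014, 1.0, -0.0, -0.002]
contact_force: [-0.6, -0.5, -1.4]
width: 0.343
grip_force: 40.4
```

Run:
```python
from h import *
c=camera("wrist"); cv2.imwrite("pics/w5.png",c["frame"])
print(state()["position"],state()["clock"]); go([.561,.0022,.05],-1.8)
```

```text
[5.61261285e-01 2.41600933e-04 1.29542772e-01] 12.1667
delta [0.   0.2  7.95] [-0.04 -0.21  0.06]
```

View pics/w5.png

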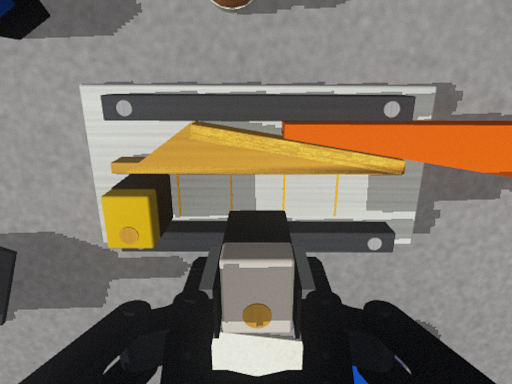

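Yellow stands upright in the left place at (130,220), between the jaw and the back bar. White is held square at (257,280), so I set it down in the middle place.

Emit:
play_rows --deltas "0 0.2 2 0 0 0 -0.6;0 0.2 4 0 0 0 -0.6;0 0.2 5.5 0 0 0 -0.6;0 0.2 6.5 0 0 0 -0.6;0 0.2 7.2 0 0 0 -0.6;0 0.2 7.6 0 0 0 -0.6;0 0.2 7.9 0 0 0 -0.6;0 0.2 8 0 0 0 -0.6;0 0.2 8 0 0 0 -0.6;0 0.2 8 0 0 0 -0.6"

```text
clock: 13.0
position: [0.5635, 0.0024, 0.0524]
orientation: [0.015, 1.0, -0.0, 0.001]
contact_force: [-0.3, -0.2, 1.8]
width: 0.341
grip_force: 40.7
```

Emit:
play_rows --deltas "0 0 0 0 0 0 0.1;0 0 0 0 0 0 0.1;0 0 0 0 0 0 0.1;0 0 0 0 0 0 0.1;0 0 -1 0 0 0 0.1;0 0 -3 0 0 0 0.1;0 0 -6 0 0 0 0.2;0 0 -9 0 0 0 0.2;0 0 -10 0 0 0 0.2;0 0 -10 0 0 0 0.2"

```text
clock: 13.83
position: [0.5656, 0.0025, 0.1565]
orientation: [0.015, 1.0, -0.0, 0.004]
contact_force: [0.8, 0.4, 0.3]
width: 0.602
grip_force: 0.0
```

Run:
```python
from h import *
c=camera("top")
print(state()["position"],state()["clock"]); go([.4236,-.1606,.12],29.8)
```

```text
[0.56422401 0.00264538 0.15369351] 13.8833
delta [ 13.58 -16.74   3.31] [ -0.09   0.26 -31.54]
```

Emit:
play_rows --deltas "13.6 -16.7 3.3 0 0 -31.5 0.3;13.6 -16.7 3.3 0 0 -31.5 0.3;13.6 -16.7 3.3 0 0 -31.5 0.3;13.6 -16.7 3.3 0 0 -31.5 0.3;13.6 -16.7 3.3 0 0 -31.5 0.3;13.6 -16.7 3.3 0 0 -31.5 0.3;13.6 -16.7 3.3 0 0 -31.5 0.3;13.6 -16.7 3.3 0 0 -31.5 0.3;13.6 -16.7 3.3 0 0 -31.5 0.3;13.6 -16.7 3.3 0 0 -31.5 0.3"

```text
clock: 14.72
position: [0.4221, -0.1592, 0.1178]
orientation: [-0.257, 0.966, 0.0, -0.0]
contact_force: [-0.5, -0.5, 0.7]
width: 0.649
grip_force: 0.0
```

Run:
```python
from h import *
c=camera("top")
print(state()["position"],state()["clock"]); go([.4236,-.1606,.029],29.8)
```

```text
[ 0.42223608 -0.15913516  0.11803898] 14.7667
delta [-0.04 -0.2   8.9 ] [0.03 0.01 0.06]
```

Emit:
play_rows --deltas "0 -0.2 3 0 0 0 0.3;0 -0.2 6 0 0 0 0.3;0 -0.2 7.7 0 0 0 0.3;0 -0.2 8.8 0 0 0 0.3;0 -0.2 8.8 0 0 0 0.3;0 -0.2 8.8 0 0 0 0.3;0 -0.2 8.8 0 0 0 -0.6;0 -0.2 8.8 0 0 0 -0.6;0 -0.2 8.8 0 0 0 -0.6;0 -0.2 8.8 0 0 0 -0.6"

```text
clock: 15.6
position: [0.4243, -0.1625, 0.0323]
orientation: [-0.257, 0.966, -0.001, 0.002]
contact_force: [0.4, 0.2, 4.7]
width: 0.342
grip_force: 40.8
```

Emit:
play_rows --deltas "0 0 0 0 0 0 -0.6;0 0 0 0 0 0 -0.6;0 0 0 0 0 0 -0.6;0 0 -2 0 0 0 -0.6;0 0 -5 0 0 0 -0.6;0 0 -9 0 0 0 -0.6;0 0 -10 0 0 0 -0.6;0 0 -10 0 0 0 -0.6;0 0 -10 0 0 0 -0.6;0 0 -10 0 0 0 -0.6"

```text
clock: 16.43
position: [0.4216, -0.1612, 0.1284]
orientation: [-0.257, 0.966, 0.001, -0.001]
contact_force: [0.9, 0.6, -0.7]
width: 0.344
grip_force: 40.3
```

Run:
```python
from h import *
c=camera("top")
print(state()["position"],state()["clock"]); go([.5635,.0822,.129],-1.8)
```

```text
[ 0.42123899 -0.16098517  0.12794918] 16.4833
delta [-24.42  14.05  -0.11] [ 0.17 -0.18 31.55]
```

Emit:
play_rows --deltas "-24.4 14 -0.2 0 0 31.5 -0.6;-24.4 14 -0.2 0 0 31.5 -0.6;-24.4 14 -0.2 0 0 31.5 -0.6;-24.4 14 -0.2 0 0 31.5 -0.6;-24.4 14 -0.2 0 0 31.5 -0.6;-24.4 14 -0.2 0 0 31.5 -0.6;-24.4 14 -0.2 0 0 31.5 -0.6;-24.4 14 -0.2 0 0 31.5 -0.6;-24.4 14 -0.2 0 0 31.5 -0.6;-24.4 14 -0.2 0 0 31.5 -0.6"

```text
clock: 17.32
position: [0.5636, 0.0816, 0.1297]
orientation: [0.014, 1.0, -0.0, -0.002]
contact_force: [-0.8, 0.1, -0.9]
width: 0.34
grip_force: 40.2
```

Run:
```python
from h import *
c=camera("top")
print(state()["position"],state()["clock"]); go([.5635,.0822,.05],-1.8)
```

```text
[0.56344458 0.08064486 0.13010965] 17.3667
delta [-0.04  0.16  8.01] [-0.06 -0.25  0.09]
```

Emit:
play_rows --deltas "0 0.2 2 0 0 0 -0.6;0 0.2 4 0 0 0 -0.6;0 0.2 5.5 0 0 0 -0.6;0 0.2 6.5 0 0 0 -0.6;0 0.2 7.2 0 0 0 -0.6;0 0.2 7.6 0 0 0 -0.6;0 0.2 8 0 0 0 -0.6;0 0.2 8.1 0 0 0 -0.6;0 0.2 8.1 0 0 0 -0.6;0 0.2 8.1 0 0 0 -0.6"

```text
clock: 18.2
position: [0.5659, 0.0827, 0.0524]
orientation: [0.015, 1.0, -0.0, 0.001]
contact_force: [0.0, -1.6, 1.5]
width: 0.349
grip_force: 40.3
```

Emit:
play_rows --deltas "0 0 0 0 0 0 0.1;0 0 0 0 0 0 0.1;0 0 0 0 0 0 0.1;0 0 0 0 0 0 0.1;0 0 -1 0 0 0 0.1;0 0 -3 0 0 0 0.1;0 0 -6 0 0 0 0.2;0 0 -9 0 0 0 0.2;0 0 -12 0 0 0 0.2;0 0 -16 0 0 0 0.2"

```text
clock: 19.03
position: [0.5637, 0.0829, 0.2113]
orientation: [0.015, 1.0, -0.0, -0.002]
contact_force: [1.1, 0.2, 0.3]
width: 0.604
grip_force: 0.0
```

Emit:
play_rows --deltas "4 6 -4 0 0 0 0.2;8 10 -8 0 0 0 0.2;12 14 -8 0 0 0 0.2;13 15 -8 0 0 0 0.2;13 15 -8 0 0 0 0.2;13 15 -8 0 0 0 0.2;13 15 -8 0 0 0 0.2;13 15 -8 0 0 0 0.2;13 15 -8 0 0 0 0.2;13 15 -8 0 0 0 0.2"

```text
clock: 19.87
position: [0.4404, 0.2355, 0.2903]
orientation: [0.016, 1.0, -0.001, -0.001]
contact_force: [-0.1, 0.3, 0.0]
width: 0.602
grip_force: 0.0
```

Run:
```python
from h import *
c=camera("wrist"); cv2.imwrite("pics/w6.png",c["frame"]); np.save("w6.npy",pts(c)); print(state()["position"],state()["clock"])
```

```text
[0.4403397  0.23554255 0.29026817] 19.9167
```

View pics/w6.png

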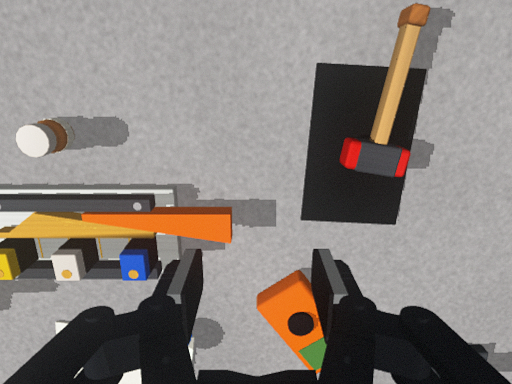

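All three modules stand in the channel: yellow (5,262), white (68,262), blue (134,262). The mallet's head is at (375,158) and its butt at (413,14). Now I measure the mallet, mat and wedge.

Run:
```python
from h import *
P=np.load("w6.npy"); im=cv2.imread("pics/w6.png"); hsv=cv2.cvtColor(im,cv2.COLOR_BGR2HSV); z=P[...,2]
def rect(n,m):
    q=P[m]; b=cv2.minAreaRect((q[:,:2]*1000).astype(np.float32)); print(n,m.sum(),np.round(b[0],1),np.round(b[1],1),round(b[2],2),"z",np.median(q[:,2]).round(4))
roi=np.zeros(z.shape,bool); roi[125:185,330:420]=1; rect("head",roi&(z>.034)&(z<.046))
roi[:]=0; roi[30:142,370:425]=1; m=roi&(z>.026)&(z<.038)&(hsv[...,1]>90); rect("handle",m)
roi[:]=0; roi[0:30,395:435]=1; rect("butt",roi&(z>.034)&(z<.046))
roi[:]=0; roi[55:230,295:430]=1; rect("mat",roi&(z<.008)&(hsv[...,2]<40))
o=(hsv[...,0]<14)&(hsv[...,1]>180)&(z>.038)&(z<.054); o[:,245:]=0; rect("wedge",o)
q=P[o]; e=q[q[:,1]>q[:,1].max()-.006]; print("whead",e.min(0).round(4),e.max(0).round(4))
```

```text
head 1850 [440.4 378. ] [72.6 58.6] 78.73 z 0.0392
handle 1739 [372.2 392.6] [ 16.6 122.7] 78.19 z 0.0317
butt 353 [300.  407.5] [19.  19.1] 75.81 z 0.0362
mat 9537 [445.9 365.1] [129.4 197.8] 85.12 z 0.0034
wedge 2915 [521.  110.4] [181.6  37.3] 84.47 z 0.0462
whead [0.5108 0.1946 0.0385] [0.5483 0.2006 0.0483]
```

```bash
python3 -c "
from h import *
go([.4079,.3852,.10],-11.8)"
```

```text
delta [ 3.7  14.87 19.02] [-0.07 -0.08  9.92]
```

Emit:
play_rows --deltas "3.7 14.9 19 0 0 9.9 0.2;3.7 14.9 19 0 0 9.9 0.2;3.7 14.9 19 0 0 9.9 0.2;3.7 14.9 19 0 0 9.9 0.2;3.7 14.9 19 0 0 9.9 0.2;3.7 14.9 19 0 0 9.9 0.2;3.7 14.9 19 0 0 9.9 0.2;3.7 14.9 19 0 0 9.9 0.2;3.7 14.9 19 0 0 9.9 0.2;3.7 14.9 19 0 0 9.9 0.2"

```text
clock: 20.75
position: [0.409, 0.3864, 0.1031]
orientation: [0.102, 0.995, 0.001, 0.001]
contact_force: [-0.0, 0.0, -0.2]
width: 0.601
grip_force: 0.0
```

Run:
```python
from h import *
c=camera("wrist"); P=pts(c); z=P[...,2]; hsv=cv2.cvtColor(c["frame"],cv2.COLOR_BGR2HSV)
m=(z>.024)&(z<.038)&(hsv[...,1]>90)&(hsv[...,0]>8)&(hsv[...,0]<25); n,l,s,_=cv2.connectedComponentsWithStats(m.astype(np.uint8))
i=1+np.argmax(s[1:,4]); q=P[l==i]; b=cv2.minAreaRect((q[:,:2]*1000).astype(np.float32)); print(b,s[i])
print(state()["position"],state()["clock"]); go([.4079,.3852,.015],-11.8)
```

```text
((362.32073974609375, 396.2779235839844), (19.375490188598633, 147.2096710205078), 79.15445709228516) [ 237    5   36  244 6527]
[0.40913739 0.38659662 0.10353159] 20.8
delta [ 0.12 -0.18  8.85] [0.15 0.15 0.04]
```

Emit:
play_rows --deltas "0.1 -0.1 3 0 0 0 0.2;0.1 -0.1 6 0 0 0 0.2;0.1 -0.1 7.5 0 0 0 0.2;0.1 -0.1 8.4 0 0 0 0.2;0.1 -0.1 8.8 0 0 0 0.2;0.1 -0.1 8.8 0 0 0 0.2;0.1 -0.1 8.8 0 0 0 0.2;0.1 -0.1 8.8 0 0 0 -1;0.1 -0.1 8.8 0 0 0 -1;0.1 -0.1 8.8 0 0 0 -1" --squeeze 100

```text
clock: 21.63
position: [0.4068, 0.3866, 0.0146]
orientation: [0.101, 0.995, 0.001, 0.001]
contact_force: [0.3, 0.4, 13.6]
width: 0.181
grip_force: 18.5
```

Emit:
play_rows --deltas "0 0 0 0 0 0 -1;0 0 0 0 0 0 -1;0 0 0 0 0 0 -1;0 0 0 0 0 0 -1;0 0 -1 0 0 0 -1;0 0 -3 0 0 0 -1;0 0 -5 0 0 0 -1;0 0 -6 0 0 0 -1;0 0 -6 0 0 0 -1;0 0 -6 0 0 0 -1"

```text
clock: 22.47
position: [0.4062, 0.3863, 0.0735]
orientation: [0.101, 0.995, 0.0, 0.0]
contact_force: [-0.6, -0.3, -1.4]
width: 0.166
grip_force: 97.6
```

Run:
```python
from h import *
c=camera("wrist"); cv2.imwrite("pics/w7.png",c["frame"]); P=pts(c); np.save("w7.npy",P)
s=state(); print(s["position"],s["clock"],s["width"]); go([.485,.29,.075],-1.8)
```

```text
[0.40551612 0.38571188 0.07236351] 22.5167 0.1642090417155109
delta [-9.72 -7.77 -0.27] [-0.06 -0.06 -9.84]
```

View pics/w7.png

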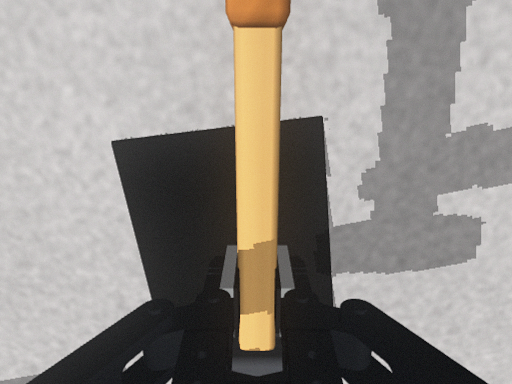

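The mallet is held straight, its handle on the image centre line at u=257. I bring it to the pre-strike point.

Emit:
play_rows --deltas "-9.4 -8.3 0 0 0 -9.8 -1;-9.4 -8.3 0 0 0 -9.8 -1;-9.4 -8.3 0 0 0 -9.8 -1;-9.4 -8.3 2 0 0 -9.8 -1;-9.4 -8.3 3.6 0 0 -9.8 -1;-9.4 -8.3 3.6 0 0 -9.8 -1;-9.4 -8.3 3.6 0 0 -9.8 -1;-9.4 -8.3 3.6 0 0 -9.8 -1;-9.4 -8.3 3.6 0 0 -9.8 -1;-9.4 -8.3 3.6 0 0 -9.8 -1"

```text
clock: 23.35
position: [0.4818, 0.2867, 0.0385]
orientation: [0.015, 1.0, 0.0, 0.001]
contact_force: [0.2, -0.2, -1.6]
width: 0.165
grip_force: 98.0
```

Run:
```python
from h import *
c=camera("top"); P=pts(c); z=P[...,2]; hsv=cv2.cvtColor(c["frame"],cv2.COLOR_BGR2HSV)
b=c["frame"].astype(int); cv2.imwrite("pics/t7.png",cv2.resize(c["frame"][160:260,100:300],None,fx=3,fy=3))
s=state(); print(s["position"],s["clock"]); go([.4826,.285,.036],-1.8)
```

```text
[0.48188562 0.28664857 0.03850392] 23.4
delta [-0.08 -0.16  0.25] [0.05 0.11 0.02]
```

View pics/t7.png

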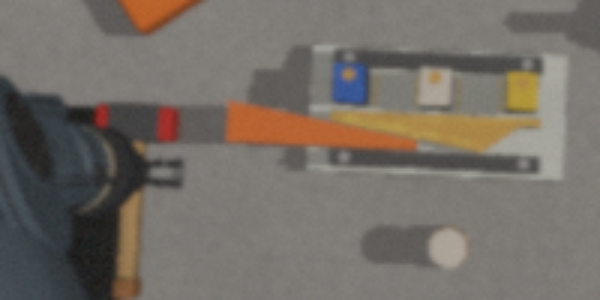

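The mallet face (175,125) lines up with the wedge head (228,122), about 48 mm away. First tap.

Emit:
play_rows --deltas "0 -1.2 0.2 0 0 0 -1;0 -2.4 0.2 0 0 0 -1;0 -4.2 0.2 0 0 0 -1;0 -6 0.2 0 0 0 -1;0 -4 0.2 0 0 0 -1;0 -2 0.2 0 0 0 -1;0 -2 0.2 0 0 0 -1;0 -2 0.2 0 0 0 -1;0 -2 0.2 0 0 0 -1;0 -2 0.2 0 0 0 -1"

```text
clock: 24.23
position: [0.4805, 0.2648, 0.0352]
orientation: [0.016, 1.0, -0.0, -0.0]
contact_force: [0.7, 0.1, -2.3]
width: 0.168
grip_force: 98.9
```

```bash
cat >> h.py <<'E'
def wedge():
    s=state(); c=camera("top"); P=pts(c); z=P[...,2]; hsv=cv2.cvtColor(c["frame"],cv2.COLOR_BGR2HSV)
    o=(hsv[...,0]<14)&(hsv[...,1]>180)&(z>.036)&(z<.056); o[:194]=0; o[216:]=0; o[:,:150]=0; o[:,260:]=0
    n,l,st,_=cv2.connectedComponentsWithStats(o.astype(np.uint8)); q=P[l==1+np.argmax(st[1:,4])]
    y=np.percentile(q[:,1],[1,99]); e=q[q[:,1]>y[1]-.012]
    print("wedge y",y.round(4),"headx",e[:,0].min().round(4),e[:,0].max().round(4),"tcp",s["position"].round(4),"F",s["contact_force"].round(1),"t",s["clock"])
E
python3 -c "
from h import *
wedge()"
```

```text
wedge y [0.0191 0.175 ] headx 0.514 0.5428 tcp [0.4805 0.2648 0.0352] F [ 0.7  0.1 -2.3] t 24.2333
```

Emit:
play_rows --deltas "0.05 -1.2 0 0 0 0 -1;0.05 -2.4 0 0 0 0 -1;0.05 -4.2 0 0 0 0 -1;0.05 -6 0 0 0 0 -1;0.05 -4 0 0 0 0 -1;0.05 -2 0 0 0 0 -1;0.05 -2 0 0 0 0 -1;0.05 -2 0 0 0 0 -1;0.05 -2 0 0 0 0 -1;0.05 -2 0 0 0 0 -1"

```text
clock: 25.12
position: [0.4794, 0.2447, 0.0351]
orientation: [0.016, 1.0, -0.0, -0.0]
contact_force: [-1.2, -0.6, -2.5]
width: 0.165
grip_force: 99.4
```

```bash
python3 -c "
from h import *
wedge()"
```

```text
wedge y [0.0124 0.1547] headx 0.5116 0.5429 tcp [0.4794 0.2447 0.0351] F [-1.2 -0.6 -2.5] t 25.1167
```

Emit:
play_rows --deltas "0.05 -1.2 0 0 0 0 -1;0.05 -2.4 0 0 0 0 -1;0.05 -4.2 0 0 0 0 -1;0.05 -6 0 0 0 0 -1;0.05 -4 0 0 0 0 -1;0.05 -2 0 0 0 0 -1;0.05 -2 0 0 0 0 -1;0.05 -2 0 0 0 0 -1;0.05 -2 0 0 0 0 -1;0.05 -2 0 0 0 0 -1"

```text
clock: 26.0
position: [0.4782, 0.2248, 0.0352]
orientation: [0.016, 1.0, -0.0, -0.0]
contact_force: [-0.7, -0.4, -2.2]
width: 0.168
grip_force: 99.7
```

```bash
python3 -c "
from h import *
wedge()"
```

```text
wedge y [-0.0044  0.1376] headx 0.5116 0.5405 tcp [0.4782 0.2248 0.0352] F [-0.7 -0.4 -2.2] t 26.0
```

Emit:
play_rows --deltas "0 0 0 0 0 0 -1;0 0 0 0 0 0 -1;0 0 0 0 0 0 -1;0.05 0.6 0 0 0 0 -1;0.05 0.6 0 0 0 0 -1;0.05 0 0 0 0 0 -1;0.05 -1.2 0 0 0 0 -1;0.05 -2.8 0 0 0 0 -1;0.05 -4.4 0 0 0 0 -1;0.05 -5.5 0 0 0 0 -1"

```text
clock: 26.88
position: [0.4754, 0.1756, 0.0359]
orientation: [0.014, 1.0, 0.008, -0.001]
contact_force: [-5.1, 31.9, -0.4]
width: 0.166
grip_force: 100.8
```

Emit:
play_rows --deltas "0 1.5 0 0 0 0 -1;0 3 0 0 0 0 -1;0 4 0 0 0 0 -1;0 4.5 0 0 0 0 -1;0 4.5 0 0 0 0 -1;0 4.5 0 0 0 0 -1;0 4.5 0 0 0 0 -1;0 4.5 0 0 0 0 -1;0 4.5 0 0 0 0 -1;0 4.5 0 0 0 0 -1"

```text
clock: 27.72
position: [0.4776, 0.2155, 0.0353]
orientation: [0.016, 1.0, -0.0, -0.0]
contact_force: [0.7, -0.1, -3.6]
width: 0.166
grip_force: 100.4
```

```bash
python3 -c "
from h import *
wedge()"
```

```text
wedge y [-0.0212  0.1328] headx 0.5117 0.5404 tcp [0.4776 0.2155 0.0353] F [ 0.7 -0.1 -3.6] t 27.7167
```

Emit:
play_rows --deltas "0 0 0 0 0 0 -1;0 0 0 0 0 0 -1;0 0 0 0 0 0 -1;0 0 0 0 0 0 -1;0 -0.5 0 0 0 0 -1;0 -1.2 0 0 0 0 -1;0 -2 0 0 0 0 -1;0 -2.8 0 0 0 0 -1;0 -3.8 0 0 0 0 -1;0 -4.8 0 0 0 0 -1"

```text
clock: 28.6
position: [0.4755, 0.1754, 0.0362]
orientation: [0.013, 1.0, 0.011, -0.001]
contact_force: [-3.6, 36.2, -1.4]
width: 0.166
grip_force: 101.4
```

Emit:
play_rows --deltas "0 1.5 0 0 0 0 -1;0 3 0 0 0 0 -1;0 4 0 0 0 0 -1;0 4.5 0 0 0 0 -1;0 4.5 0 0 0 0 -1;0 4.5 0 0 0 0 -1;0 4.5 0 0 0 0 -1;0 4.5 0 0 0 0 -1;0 4.5 0 0 0 0 -1;0 4.5 0 0 0 0 -1"

```text
clock: 29.43
position: [0.4775, 0.2125, 0.0353]
orientation: [0.016, 1.0, -0.0, -0.0]
contact_force: [-0.3, 0.5, -3.1]
width: 0.169
grip_force: 100.9
```

```bash
python3 -c "
from h import *
wedge()"
```

```text
wedge y [-0.0155  0.1325] headx 0.5117 0.5402 tcp [0.4775 0.2125 0.0353] F [-0.3  0.5 -3.1] t 29.4333
```

The wedge is tight: at 36 N the contact point repeats within 0.2 mm, and the head stands about 35 mm out of rail_end. The mallet goes back to its mat.

Emit:
play_rows --deltas "0 3 -2 0 0 0 -1;0 6 -4 0 0 0 -1;0 9 -5 0 0 0 -1;0 12 -5 0 0 3 -1;0 15 -5 0 0 3 -1;0 15 -5 0 0 3 -1;0 15 -5 0 0 3 -1;0 15 -5 0 0 3 -1;0 15 -5 0 0 3 -1;0 15 -5 0 0 3 -1"

```text
clock: 30.32
position: [0.4823, 0.3616, 0.0851]
orientation: [0.043, 0.999, -0.0, -0.0]
contact_force: [-0.2, 0.0, -1.9]
width: 0.168
grip_force: 100.9
```

```bash
python3 -c "
from h import *
c=camera('top');print(state()['position']);go([.472,.363,.017],-4.9)"
```

```text
[0.48242505 0.36165919 0.08522327]
delta [1.05 0.05 6.82] [-0.03 -0.02 -0.03]
```

Emit:
play_rows --deltas "1 0 2 0 0 0 -1;1 0 4 0 0 0 -1;1 0 5 0 0 0 -1;1 0 5.8 0 0 0 -1;1 0 6.3 0 0 0 -1;1 0 6.6 0 0 0 -1;1 0 6.8 0 0 0 -1;1 0 6.8 0 0 0 -1;1 0 6.8 0 0 0 -1;1 0 6.8 0 0 0 -1"

```text
clock: 31.2
position: [0.473, 0.364, 0.0182]
orientation: [0.042, 0.999, 0.0, 0.001]
contact_force: [-0.9, 0.3, -2.3]
width: 0.165
grip_force: 101.0
```

```bash
python3 -c "
from h import *
c=camera('top');s=state();print(s['position'],s['contact_force'])"
```

```text
[0.47293241 0.36402085 0.01812278] [ 0.01103878  0.98541498 -2.77103758]
```

Not down yet, as the force still shows its weight. I lower 3 mm more and release.

Emit:
play_rows --deltas "0 0 0.15 0 0 0 -1;0 0 0.3 0 0 0 -1;0 0 0.3 0 0 0 -1;0 0 0.3 0 0 0 -1;0 0 0.3 0 0 0 -0.5;0 0 0.3 0 0 0 -0.2;0 0 0.3 0 0 0 0;0 0 0.3 0 0 0 0;0 0 0.3 0 0 0 0;0 0 0.3 0 0 0 0" --squeeze 40

```text
clock: 32.08
position: [0.4722, 0.3636, 0.014]
orientation: [0.042, 0.999, -0.0, -0.0]
contact_force: [0.4, 0.8, 0.5]
width: 0.501
grip_force: 0.0
```

Emit:
play_rows --deltas "0 0 -1 0 0 0 0;0 0 -3 0 0 0 0;0 0 -6 0 0 0 0;0 0 -10 0 0 0 0;0 0 -14 0 0 0 0;0 0 -18 0 0 0 0;0 0 -22 0 0 0 0;0 0 -22 0 0 0 0;0 0 -22 0 0 0 0;0 0 -22 0 0 0 0"

```text
clock: 32.92
position: [0.4726, 0.3638, 0.235]
orientation: [0.042, 0.999, 0.0, 0.001]
contact_force: [0.0, 0.0, -0.3]
width: 0.507
grip_force: 0.0
```

Run:
```python
from h import *
c=camera("top"); cv2.imwrite("pics/t8.png",cv2.resize(c["frame"][140:280,80:420],None,fx=2,fy=2))
P=pts(c); z=P[...,2]
m=np.zeros(z.shape,bool); m[150:180,320:360]=1
for n,a,b in(("stand",.07,.09),("handle",.1,.2)):
    q=P[m&(z>a)&(z<b)]; print(n,len(q),cv2.minAreaRect((q[:,:2]*1000).astype(np.float32)),np.percentile(q[:,2],[50,98]))
print(state()["position"],state()["clock"]); go([.636,-.26,.28],0)
```

```text
stand 392 ((636.3297119140625, -260.50982666015625), (60.02566909790039, 60.802425384521484), 68.36238098144531) [0.07952697 0.08642914]
handle 82 ((636.11474609375, -260.4649353027344), (20.78404426574707, 20.99081802368164), 61.306766510009766) [0.14794747 0.15665808]
[0.47194661 0.36338132 0.23333263] 32.9667
delta [-21.6  -60.74  -4.63] [-0.06 -0.08 -4.84]
```

View pics/t8.png

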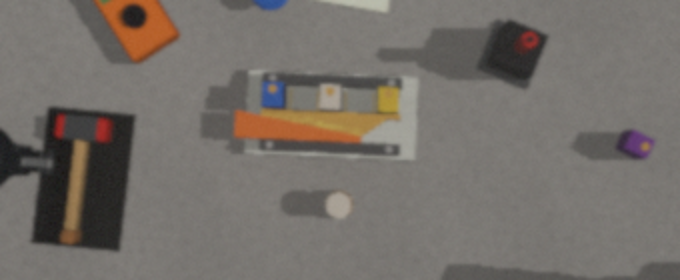

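The mallet lies on its mat at (75,180) and the modules are clamped: blue (273,95), white (330,96), yellow (388,98). The probe is in its stand at (528,40). Next I get a closer look at the pads and probe.

Emit:
play_rows --deltas "-2 -37.5 -6 0 0 -4.9 0;-2 -37.5 -6 0 0 -4.9 0;-2 -37.5 -6 0 0 -4.9 0;-2 -37.5 -6 0 0 -4.9 0;-2 -37.5 -6 0 0 -4.9 0;-2 -37.5 -6 0 0 -4.9 0;-2 -37.5 -6 0 0 -4.9 0;-2 -37.5 -6 0 0 -4.9 0;-2 -37.5 -6 0 0 -4.9 0;-2 -37.5 -6 0 0 -4.9 0"

```text
clock: 33.8
position: [0.4597, -0.0174, 0.293]
orientation: [0.003, 1.0, -0.002, -0.001]
contact_force: [0.9, 1.1, -0.2]
width: 0.502
grip_force: 0.0
```

Run:
```python
from h import *
c=camera("wrist"); P=pts(c); z=P[...,2]; hsv=cv2.cvtColor(c["frame"],cv2.COLOR_BGR2HSV); cv2.imwrite("pics/w9.png",c["frame"])
print(state()["position"],state()["clock"])
m=((z>.066)&(z<.08)&(P[...,0]>.52)&(P[...,0]<.61)).astype(np.uint8)
n,l,s,_=cv2.connectedComponentsWithStats(m)
for i in range(1,n):
    if s[i,4]<150: continue
    k=l==i; q=P[k]; b=cv2.minAreaRect((q[:,:2]*1000).astype(np.float32)); 
    pm=k&(hsv[...,0]>10)&(hsv[...,0]<21)&(hsv[...,1]>100)
    print(s[i],np.round(b[0],1),np.round(b[1],1),round(b[2],1),np.median(q[:,2]).round(4),"bgr",np.median(c["frame"][k],0),"pad",pm.sum(),P[pm].mean(0).round(4) if pm.any() else 0)
q=P[(z>.1)&(z<.16)&(P[...,1]<-.2)&(P[...,0]>.58)]; print("probe",len(q),q.mean(0) if len(q) else 0)
go([.636,-.2605,.23],0)
```

```text
[ 0.45983544 -0.0155172   0.292725  ] 33.85
[193 230  26  30 533] [561.  -78.6] [29.7 34.9] 88.0 0.0721 bgr [ 30. 165. 199.] pad 0 0
[262 232  26  30 725] [564.1   2.7] [29.8 36.2] 87.9 0.0722 bgr [177. 187. 195.] pad 71 [0.5719 0.0027 0.0728]
[328 233  29  30 727] [566.2  82.7] [29.9 35.4] 88.3 0.0723 bgr [180.  82.  37.] pad 61 [0.5743 0.0828 0.0728]
[ 38 271  35  15 272] [ 603.2 -262.3] [13.2 34.6] 0.0 0.0741 bgr [22. 21. 22.] pad 0 0
probe 1115 [ 0.63108722 -0.25700169  0.13252973]
delta [-17.78 -24.39   6.24] [-0.05 -0.18 -0.33]
```

Emit:
play_rows --deltas "-17.8 -24.4 6 0 0 0 0.2;-17.8 -24.4 6 0 0 0 0.2;-17.8 -24.4 6 0 0 0 0.2;-17.8 -24.4 6 0 0 0 0.2;-17.8 -24.4 6 0 0 0 0.2;-17.8 -24.4 6 0 0 0 0.2;-17.8 -24.4 6 0 0 0 0.2;-17.8 -24.4 6 0 0 0 0.2;-17.8 -24.4 6 0 0 0 0.2;-17.8 -24.4 6 0 0 0 0.2"

```text
clock: 34.68
position: [0.6385, -0.2542, 0.2303]
orientation: [-0.001, 1.0, 0.002, -0.003]
contact_force: [1.3, 1.0, -0.5]
width: 0.602
grip_force: 0.0
```

Run:
```python
from h import *
c=camera("wrist"); P=pts(c); z=P[...,2]; cv2.imwrite("pics/w10.png",c["frame"])
m=(z>.143)&(z<.156)&(abs(P[...,0]-.636)<.04)&(abs(P[...,1]+.26)<.04); q=P[m]
print("top of handle",len(q),cv2.minAreaRect((q[:,:2]*1000).astype(np.float32)))
print(state()["position"],state()["clock"]); go([.636,-.2605,.107],0)
```

```text
top of handle 703 ((635.4567260742188, -261.5592346191406), (21.324644088745117, 21.04132080078125), 14.897265434265137)
[ 0.63850345 -0.25361154  0.23226288] 34.7333
delta [ 0.21 -0.72 12.53] [ 0.16 -0.2   0.13]
```

View pics/w10.png

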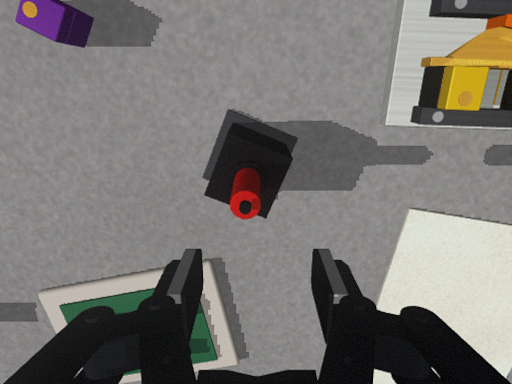

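The probe handle's top is at (245,205), 7 mm off the tool centre line. I shift over it and go down.

Emit:
play_rows --deltas "0.3 -0.75 0 0 0 0 0.2;0.3 -0.75 0 0 0 0 0.2;0.3 -0.75 3 0 0 0 0.2;0.3 -0.75 6 0 0 0 0.2;0.3 -0.75 9 0 0 0 0.2;0.3 -0.75 11.5 0 0 0 0.2;0.3 -0.75 12.5 0 0 0 0.2;0.3 -0.75 12.5 0 0 0 0.2;0.3 -0.75 12.5 0 0 0 0.2;0.3 -0.75 12.5 0 0 0 0.2" --squeeze 30

```text
clock: 35.57
position: [0.6372, -0.2635, 0.1125]
orientation: [-0.001, 1.0, -0.001, 0.002]
contact_force: [-0.1, -1.4, 0.3]
width: 0.598
grip_force: 0.0
```

```bash
python3 -c "
from h import *
c=camera('top');c=camera('top');s=state();print(s['position'],s['contact_force']);go([.6355,-.261,.107],0)"
```

```text
[ 0.63747743 -0.26378963  0.1127203 ] [ 0.91726021 -0.51020764  0.66257607]
delta [0.2  0.28 0.57] [-0.15  0.27  0.06]
```

Emit:
play_rows --deltas "0.2 0.25 0.5 0 0 0 0.2;0.2 0.25 0.5 0 0 0 0.2;0.2 0.25 0.5 0 0 0 0.2;0.2 0.25 0.5 0 0 0 0.2;0.2 0.25 0.5 0 0 0 -0.2;0.2 0.25 0.5 0 0 0 -0.4;0.2 0.25 0.5 0 0 0 -0.9;0.2 0.25 0.5 0 0 0 -0.9;0.2 0.25 0.5 0 0 0 -0.9;0.2 0.25 0.5 0 0 0 -0.9" --squeeze 40

```text
clock: 36.5
position: [0.634, -0.2607, 0.1044]
orientation: [-0.0, 1.0, -0.0, 0.0]
contact_force: [0.9, 0.6, 0.5]
width: 0.247
grip_force: 39.2
```

```bash
python3 -c "
from h import *
c=camera('top');s=state();print(s['position'],s['contact_force'],s['wrist_torque'],s['width'],R.from_quat(s['orientation']).as_matrix()[:,2].round(4))"
```

```text
[ 0.63396402 -0.2606445   0.10439008] [ 1.06156529  0.07192644 -0.37788304] [-0.03202361 -0.0619261   0.01321023] 0.24667150395462897 [ 2.e-04 -2.e-04 -1.e+00]
```

The probe is held. I lift it out and go over the yellow pad.

Emit:
play_rows --deltas "0 0 -1 0 0 0 -0.9;0 0 -2.5 0 0 0 -0.9;0 0 -4.5 0 0 0 -0.9;0 0 -6.5 0 0 0 -0.9;0 0 -8.5 0 0 0 -0.9;0 0 -10.5 0 0 0 -0.9;0 0 -12 0 0 0 -0.9;0 0 -12.5 0 0 0 -0.9;0 0 -12.5 0 0 0 -0.9;0 0 -12.5 0 0 0 -0.9"

```text
clock: 37.38
position: [0.6339, -0.2605, 0.229]
orientation: [-0.001, 1.0, 0.0, -0.0]
contact_force: [-0.8, 0.0, -1.9]
width: 0.243
grip_force: 39.1
```

Emit:
play_rows --deltas "1.7 4.5 0 0 0 0 -0.9;3.3 9 0 0 0 0 -0.9;5 13.5 0 0 0 0 -0.9;6.6 18 0 0 0 0 -0.9;6.65 18.1 0 0 0 0 -0.9;6.65 18.1 1 0 0 0 -0.9;6.65 18.1 2 0 0 0 -0.9;6.65 18.1 3 0 0 0 -0.9;6.65 18.1 4 0 0 0 -0.9;6.65 18.1 4 0 0 0 -0.9"

```text
clock: 38.22
position: [0.5655, -0.0803, 0.1847]
orientation: [0.0, 1.0, 0.001, -0.003]
contact_force: [-0.4, 0.3, -1.7]
width: 0.248
grip_force: 39.4
```

Run:
```python
from h import *
c=camera("wrist"); cv2.imwrite("pics/w11.png",c["frame"][150:])
c=camera("top"); s=state(); print(s["position"],s["contact_force"],s["clock"]); go([.5675,-.0788,.165],0)
```

```text
[ 0.5666042 -0.080498   0.187534 ] [ 0.29609864 -0.1303151  -0.68358086] 38.3167
delta [-0.1   0.17  2.25] [ 0.04 -0.17 -0.04]
```

View pics/w11.png

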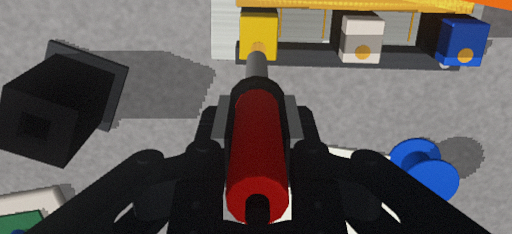

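The probe is over the yellow pad at (257,46). Gentle touch.

Emit:
play_rows --deltas "-0.1 0.15 0 0 0 0 -0.9;-0.1 0.15 0.8 0 0 0 -0.9;-0.1 0.15 1.3 0 0 0 -0.9;-0.1 0.15 1.6 0 0 0 -0.9;-0.1 0.15 1.8 0 0 0 -0.9;-0.1 0.15 2 0 0 0 -0.9;-0.1 0.15 2.2 0 0 0 -0.9;-0.1 0.15 2.3 0 0 0 -0.9;-0.1 0.15 2.3 0 0 0 -0.9;-0.1 0.15 2.3 0 0 0 -0.9"

```text
clock: 39.15
position: [0.5683, -0.0781, 0.1666]
orientation: [-0.001, 1.0, -0.0, 0.0]
contact_force: [-0.1, -0.3, -0.7]
width: 0.246
grip_force: 39.4
```

Run:
```python
from h import *
for i in range(4):
    c=camera("top"); s=state(); print(s["position"].round(4),s["contact_force"].round(2),s["clock"])
go([.5675,-.0788,.165],0)
```

```text
[ 0.5683 -0.0781  0.1667] [-0.79  0.32 -0.37] 39.2
[ 0.5683 -0.0781  0.1667] [ 0.2   0.1  -0.32] 39.25
[ 0.5683 -0.0781  0.1666] [-1.1  -0.04  0.14] 39.3
[ 0.5683 -0.0781  0.1666] [-0.43 -0.23 -0.93] 39.35
delta [ 0.08 -0.07  0.16] [-0.    0.02  0.06]
```

Contact isn't clear in the noise yet, so I go 2.5 mm further, still inside the spring's 8 mm.

Emit:
play_rows --deltas "0 0 0.1 0 0 0 -0.9;0 0 0.2 0 0 0 -0.9;0 0 0.25 0 0 0 -0.9;0 0 0.25 0 0 0 -0.9;0 0 0.25 0 0 0 -0.9;0 0 0.25 0 0 0 -0.9;0 0 0.25 0 0 0 -0.9;0 0 0.25 0 0 0 -0.9;0 0 0.25 0 0 0 -0.9;0 0 0.25 0 0 0 -0.9"

```text
clock: 40.18
position: [0.5682, -0.0781, 0.1639]
orientation: [-0.0, 1.0, -0.0, 0.0]
contact_force: [0.3, -0.5, 0.5]
width: 0.242
grip_force: 39.4
```

Run:
```python
from h import *
f=[]
for i in range(6):
    c=camera("scene"); s=state(); f.append(s["contact_force"])
print(s["position"].round(4),np.mean(f,0),s["clock"])
cv2.imwrite("pics/s12.png",cv2.resize(c["frame"][140:240,210:340],None,fx=4,fy=4,interpolation=cv2.INTER_CUBIC))
```

```text
[ 0.5682 -0.0781  0.1638] [-0.4172813  -0.08507739  1.18020845] 40.4833
```

View pics/s12.png

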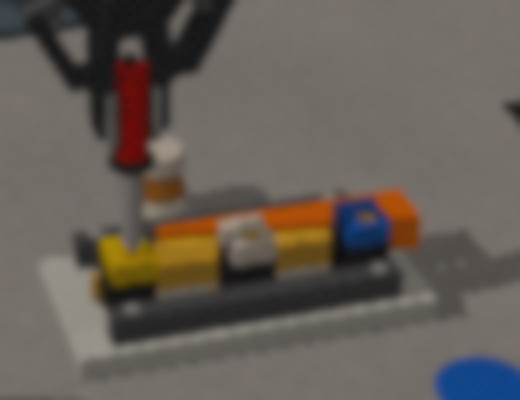

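Mean Fz rose by 1.6 N over the last 2.5 mm and the picture shows the pin on the yellow module at (128,240), so it touched. Now blue.

Emit:
play_rows --deltas "0 0 -1 0 0 0 -0.9;0 0 -3 0 0 0 -0.9;0 0 -5 0 0 0 -0.9;-0.2 4 -5 0 0 0 -0.9;-0.3 8 -5 0 0 0 -0.9;-0.45 12 -5 0 0 0 -0.9;-0.45 16.1 -5 0 0 0 -0.9;-0.45 16.1 -5 0 0 0 -0.9;-0.45 16.1 -4 0 0 0 -0.9;-0.45 16.1 -3 0 0 0 -0.9"

```text
clock: 41.32
position: [0.5731, 0.0829, 0.1939]
orientation: [-0.001, 1.0, -0.0, 0.001]
contact_force: [0.0, 0.2, -0.8]
width: 0.25
grip_force: 39.6
```

Run:
```python
from h import *
f=[]
for i in range(6):
    c=camera("top"); s=state(); f.append(s["contact_force"])
print(s["position"].round(4),np.mean(f,0),s["clock"]); go([.5727,.0827,.165],0)
```

```text
[0.5726 0.0817 0.1937] [-0.60530049 -0.28002263 -0.99333092] 41.6167
delta [-0.01  0.1   2.87] [-0.   -0.02 -0.06]
```

Emit:
play_rows --deltas "0 0.1 1 0 0 0 -0.9;0 0.1 1.8 0 0 0 -0.9;0 0.1 2.2 0 0 0 -0.9;0 0.1 2.5 0 0 0 -0.9;0 0.1 2.7 0 0 0 -0.9;0 0.1 2.9 0 0 0 -0.9;0 0.1 3 0 0 0 -0.9;0 0.1 3 0 0 0 -0.9;0 0.1 3 0 0 0 -0.9;0 0.1 3 0 0 0 -0.9"

```text
clock: 42.45
position: [0.5727, 0.084, 0.1643]
orientation: [-0.001, 1.0, 0.0, 0.0]
contact_force: [-1.3, -0.2, 1.4]
width: 0.247
grip_force: 39.7
```

Run:
```python
from h import *
f=[]
for i in range(8):
    c=camera("top"); s=state(); f.append(s["contact_force"])
print(s["position"].round(4),np.mean(f,0),s["clock"])
```

```text
[0.5726 0.0839 0.1639] [-0.97205008 -0.25661209  1.07673669] 42.85
```

Blue touched with about 2 N. Now white.

Emit:
play_rows --deltas "0 0 -1 0 0 0 -0.9;0 0 -2.5 0 0 0 -0.9;0 0 -4 0 0 0 -0.9;0.1 -4 -4 0 0 0 -0.9;0.2 -8.1 -4 0 0 0 -0.9;0.2 -8.1 -4 0 0 0 -0.9;0.2 -8.1 -4 0 0 0 -0.9;0.2 -8.1 -3 0 0 0 -0.9;0.2 -8.1 -3 0 0 0 -0.9;0.2 -8.1 -3 0 0 0 -0.9"

```text
clock: 43.68
position: [0.5699, 0.0041, 0.1924]
orientation: [-0.001, 1.0, 0.0, -0.001]
contact_force: [-0.2, 0.6, -0.7]
width: 0.242
grip_force: 39.7
```

Emit:
play_rows --deltas "0 0 1 0 0 0 -0.9;0 0 1.8 0 0 0 -0.9;0 0 2.2 0 0 0 -0.9;0 0 2.5 0 0 0 -0.9;0 0 2.7 0 0 0 -0.9;0 0 2.9 0 0 0 -0.9;0 0 3 0 0 0 -0.9;0 0 3 0 0 0 -0.9;0 0 3 0 0 0 -0.9;0 0 3 0 0 0 -0.9"

```text
clock: 44.52
position: [0.5709, 0.0028, 0.1644]
orientation: [-0.0, 1.0, -0.0, 0.0]
contact_force: [-1.0, 0.3, 0.4]
width: 0.251
grip_force: 39.9
```

Run:
```python
from h import *
f=[]
for i in range(8):
    c=camera("top"); s=state(); f.append(s["contact_force"])
print(s["position"].round(4),np.mean(f,0),s["clock"])
```

```text
[0.5708 0.0029 0.1639] [-0.48008046  0.6235585   1.00170645] 44.9167
```

White touched at (0.5708, 0.0029). The probe goes back to its stand.

Emit:
play_rows --deltas "0 0 -2 0 0 0 -0.9;0 0 -4.5 0 0 0 -0.9;0 0 -6.5 0 0 0 -0.9;-1 -4 -6.5 0 0 0 -0.9;-2 -8 -6.5 0 0 0 -0.9;-3 -12 -6.5 0 0 0 -0.9;-4 -16 -6.5 0 0 0 -0.9;-5 -20 -6.5 0 0 0 -0.9;-6 -24 -6.5 0 0 0 -0.9;-6.3 -26.4 -6.5 0 0 0 -0.9"

```text
clock: 45.75
position: [0.6343, -0.2658, 0.227]
orientation: [0.001, 1.0, -0.001, -0.0]
contact_force: [-1.6, -0.9, -1.6]
width: 0.245
grip_force: 39.9
```

Emit:
play_rows --deltas "0 0 0 0 0 0 -0.9;0 0 0 0 0 0 -0.9;0 0 0 0 0 0 -0.9;0 0 0 0 0 0 -0.9;0 0 0 0 0 0 -0.9;0 0 0 0 0 0 -0.9;0 0 0 0 0 0 -0.9;0 0 0 0 0 0 -0.9;0 0 0 0 0 0 -0.9;0 0 0 0 0 0 -0.9"

```text
clock: 46.58
position: [0.6339, -0.2608, 0.2289]
orientation: [-0.001, 1.0, -0.0, 0.0]
contact_force: [0.4, 0.9, -0.6]
width: 0.246
grip_force: 39.9
```

Run:
```python
from h import *
s=state(); print(s["position"].round(4),s["clock"]); go([.634,-.2606,.21],0)
```

```text
[ 0.6339 -0.2608  0.2289] 46.5833
delta [-0.01  0.02  1.89] [-0.    0.    0.07]
```

Emit:
play_rows --deltas "0 0 1 0 0 0 -0.9;0 0 2 0 0 0 -0.9;0 0 3 0 0 0 -0.9;0 0 4 0 0 0 -0.9;0 0 5 0 0 0 -0.9;0 0 5.5 0 0 0 -0.9;0 0 6 0 0 0 -0.9;0 0 6.5 0 0 0 -0.9;0 0 7 0 0 0 -0.9;0 0 7 0 0 0 -0.9"

```text
clock: 47.42
position: [0.6335, -0.2608, 0.1576]
orientation: [-0.0, 1.0, 0.0, -0.001]
contact_force: [0.4, -0.5, -1.4]
width: 0.246
grip_force: 39.9
```

Emit:
play_rows --deltas "0 0 0.5 0 0 0 -0.9;0 0 1 0 0 0 -0.9;0 0 1.7 0 0 0 -0.9;0 0 2.4 0 0 0 -0.9;0 0 3.1 0 0 0 -0.9;0 0 3.8 0 0 0 -0.9;0 0 4.4 0 0 0 -0.9;0 0 4.9 0 0 0 -0.9;0 0 5.2 0 0 0 -0.9;0 0 5.3 0 0 0 -0.9"

```text
clock: 48.25
position: [0.6335, -0.2608, 0.1048]
orientation: [-0.0, 1.0, 0.0, -0.001]
contact_force: [0.6, 0.9, -0.8]
width: 0.243
grip_force: 39.9
```

Emit:
play_rows --deltas "0 0 0 0 0 0 -0.9;0 0 0 0 0 0 -0.9;0 0 0 0 0 0 -0.9;0 0 0 0 0 0 -0.9;0 0 0 0 0 0 -0.9;0 0 0 0 0 0 -0.9;0 0 0 0 0 0 -0.9;0 0 0 0 0 0 -0.9;0 0 0 0 0 0 -0.9;0 0 0 0 0 0 -0.9"

```text
clock: 49.08
position: [0.6339, -0.261, 0.1058]
orientation: [-0.001, 1.0, 0.0, -0.0]
contact_force: [-0.1, -0.3, -0.7]
width: 0.246
grip_force: 39.9
```

It's inside the stand, 1 mm above rest. I lower, release and raise.

Emit:
play_rows --deltas "0 0 0.1 0 0 0 -0.9;0 0 0.15 0 0 0 -0.9;0 0 0.15 0 0 0 -0.9;0 0 0.15 0 0 0 -0.9;0 0 0.15 0 0 0 -0.4;0 0 0.15 0 0 0 -0.2;0 0 0.15 0 0 0 0;0 0 0.15 0 0 0 0.2;0 0 0.15 0 0 0 0.2;0 0 0.15 0 0 0 0.2"

```text
clock: 49.92
position: [0.6339, -0.261, 0.1043]
orientation: [-0.001, 1.0, -0.0, 0.0]
contact_force: [-0.4, 0.8, 0.2]
width: 0.601
grip_force: 0.0
```

Emit:
play_rows --deltas "0 0 -1 0 0 0 0.2;0 0 -2 0 0 0 0.2;0 0 -4 0 0 0 0.2;0 0 -7 0 0 0 0.2;0 0 -10 0 0 0 0.2;0 0 -13 0 0 0 0.2;0 0 -15 0 0 0 0.2;4 0 -15 0 0 0 0.2;8 0 -15 0 0 0 0.2;12 0 -15 0 0 0 0.2"

```text
clock: 50.75
position: [0.5142, -0.2619, 0.2557]
orientation: [-0.001, 1.0, -0.001, 0.001]
contact_force: [0.0, -0.2, 0.9]
width: 0.598
grip_force: 0.0
```

Emit:
play_rows --deltas "4 0 0 0 0 0 0.2;8 0 0 0 0 0 0.2;12 0 0 0 0 0 0.2;16 0 0 0 0 0 0.2;18 0 0 0 0 0 0.2;18 0 0 0 0 0 0.2;18 0 0 0 0 0 0.2;18 0 0 0 0 0 0.2;18 0 0 0 0 0 0.2;18 0 0 0 0 0 0.2"

```text
clock: 51.58
position: [0.3349, -0.2614, 0.2544]
orientation: [-0.001, 1.0, 0.0, 0.0]
contact_force: [1.0, 0.5, 0.6]
width: 0.601
grip_force: 0.0
```

Run:
```python
from h import *
wedge(); c=camera("top"); P=pts(c); z=P[...,2]
cv2.imwrite("pics/t13.png",cv2.resize(c["frame"][100:280,80:430],None,fx=2,fy=2))
m=np.zeros(z.shape,bool); m[145:185,315:365]=1; q=P[m&(z>.1)&(z<.2)]
print("probe",len(q),cv2.minAreaRect((q[:,:2]*1000).astype(np.float32)),np.percentile(q[:,2],[50,98]))
for n,u,v,r,a,b in(("flux",249,243,11,.04,.07),("reel",214,133,14,.03,.06),("meter",145,143,30,.02,.05)):
    m[:]=0; m[v-r:v+r+1,u-r:u+r+1]=1; q=P[m&(z>a)&(z<b)]; print(n,q.mean(0).round(4))
```

```text
wedge y [0.0013 0.1322] headx 0.5116 0.5404 tcp [ 0.3349 -0.2614  0.2544] F [1.  0.5 0.6] t 51.5833
probe 81 ((635.8093872070312, -259.2040100097656), (20.141592025756836, 19.534122467041016), 5.40527868270874) [0.1481894  0.15740713]
flux [ 0.4152 -0.0098  0.0543]
reel [0.7281 0.0962 0.0392]
meter [0.6965 0.2973 0.0356]
```

View pics/t13.png

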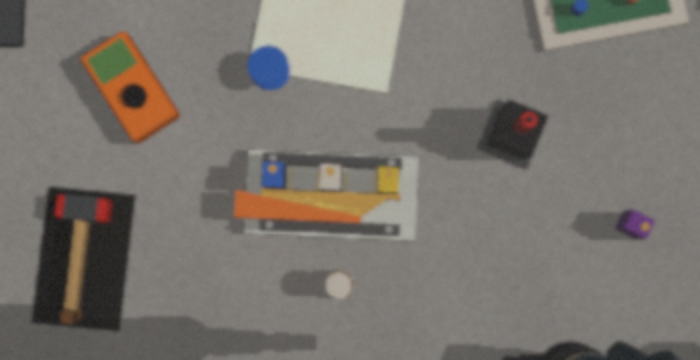

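Everything is where it should be: modules clamped at (273-388,178), mallet on its mat (75,255), probe in its stand (528,120), and the meter, reel and jar unmoved.

```bash
python3 -c "
from h import *
print(hand_in())"
```

```text
the job is handed in; nothing more can be done
None
```

The job is done and handed in at about 52 s, no verdict returned: yellow, white and blue (the only modules present) are clamped and the wedge is tight, the pads were touched yellow, blue, white, the mallet is on its mat and the probe in its stand, and the meter, reel and jar are unmoved; I viewed 16 pictures, two over the limit of 14.

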